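Centre the lead dispenser on the photo turntable

ROBOT

A 6-joint arm with a two-finger parallel gripper is mounted at the origin on the work surface. World frame = base frame: x ahead of the robot, y to its left, z up, the work surface at z = 0. Lengths are in mm, angles in rad, forces in N, time in s.
With the tool pointing down it reaches from about 350 to 925 mm from the base axis. Payload 6.4 kg.
Tool frame: the origin (TCP) lies at the very end of the fingers, on their centre line; the grasp point (between the pads) lies 19 mm behind it; z points along the fingers, x is the direction in which the jaws open and shut, and the axes are right-handed (so a half turn about z gives the same grasp; the last joint's range is limited). The gripper opens to 85 mm and grips with 20 to 120 N. Pads are 22 mm wide; open, the fingers measure 114 mm over their backs; the gripper's body (76 mm by 85 mm) begins 54 mm behind the grasp point. The pads swing forward as they close: fully open they stand 13 mm farther back than shut.
Start: joints at [1.117, 0.245, 1.558, -0, 1.339, -0.174], TCP at [179.503, 624.734, 231.29] pointing down, gripper open.
Joint ranges: [-3.13, 3.13], [-1.02, 2.26], [0.13, 2.54], [-0.95, 4.09], [0.21, 2.88], [-2.74, 2.74]. Speed limits (rad/s): [2.57, 2.57, 3.14, 3.14, 3.14, 3.14].

INTERFACE

Orientations are given as [roll, pitch, yaw] about the fixed x, y, z axes, in that order (R = Rz(yaw) Ry(pitch) Rx(roll)).
In Python, from workcell import status, optics, job gives the robot as it stands. The module is installed in compiled form; this text tells all that it offers.
- The arm moves only by the tool jog_arm, never from a script. Its argument "rows" is a list of rows, each a list of 7 numbers: the shift along the tool's x, y, z in m, then the turn, a rotation vector about the tool's x, y, z in degrees, then the finger opening in m, from 0 to 0.0854. A call has 1 to 10 rows; each row shifts and turns the commanded pose from where the row before left it, along the tool's axes as they then stand; what a row does not reach is not made up. A row lasts 1/12 s, in which the tool goes at most 41.7 mm and 7.16 degrees, less where a joint would pass 70% of its speed; a pose out of reach is approached as far as the arm can. A call with a gripper value outside its range is refused whole. The fingers move at their own pace and stop on an object; "newtons" is the grip in N (left out, the last holds). Time passes only in rows, so rows that do not move let the fingers close. It gives the time, the measured TCP pose, the force and the opening at its end, in the units of the state.
- status.read_state(): the state, without advancing time (a new reading comes with each control period).
- optics.camera(name): name is "scene" or "side" or "wrist"; returns a dict with "color" (384x512x3 uint8, red, green, blue), "fx", "fy", "cx", "cy" (pixels), "eye" and "rotation" of the camera in the world. Camera axes: x right, y down, z forward; pixel columns grow to the right and rows downward; lengths in mm; the calibration is good to about 2 mm. A picture is of the moment at which its call begins. There is no depth.
- job.job_done(): hands the job in, once; it reports no verdict.
The state is a dict: "clock": time; "joint_positions": joint angles; "dq": joint speeds; "joint_torque": joint torques, N m; "tool_pos": TCP position; "orientation": TCP orientation; "force": force on the tool from outside, world axes, zero at the start; "ft_torque": the same for the moment, N m; "gripper_width": finger opening in mm.
Only numpy, scipy, OpenCV 4.12 (cv2) and the standard library are available. Lean on these libraries where they do the work, as an engineer would, in place of code of your own. Each camera call takes 0.05 s, during which the arm holds its last target.

TASK

The chrome lead dispenser is to be photographed turning, but it stands well off-centre on the little round photo turntable and would swing about. With light taps or pushes of the fingertips, low down at its foot, slide it to the middle of the turntable so that it stands upright there by itself, then take the hand away. Do not pinch it or pick it up, topple it or knock it off, do not shove the turntable away, and leave the other things on the table where they are.

Things in the scene. Friction and masses are not known exactly. Their poses are not given: they have to be found in the camera images.
- dispenser: Chrome push-button lead dispenser, loose, upright on the turntable, round, 72 mm tall, about 60 g. Bottom up: foot 28 mm in diameter and 8 mm thick, slim body 20 mm in diameter, collar 23 mm in diameter (52 to 60 mm up), 12 mm button. Origin: centre of the foot's underside, z up. Pushed slowly near the foot it slides and stops with the push; pushed more than 15 mm up it may tip.
- platter_centre (a point): Centre of the turntable's flat top, where the middle of the dispenser's foot belongs; z up, heading of no matter. The turntable is a loose round unit of 500 g, 34 mm high: grey housing 110 mm in diameter, on it a matt black platter 120 mm in diameter (does not turn by hand) with two thin white printed rings, 50 and 100 mm in diameter, about this point.
- turntable: The same turntable; origin at the centre of its underside, 34 mm below platter_centre, on the table.
- mug: Bystander: speckled stoneware mug, 84 mm in diameter, 88 mm tall, handle towards its +y reaching 73 mm from the centre. Origin: centre of the underside.
- barrel: Bystander: burgundy metal pencil barrel lying along its x axis, 84 mm long, 11 mm in diameter, steel pocket clip at its +y side. Origin: under its middle, on the table.
- sleeve: Bystander: frosted white grip sleeve, a tube 12 mm in diameter, 40 mm tall, standing on end. Origin: centre of the underside.
- clutch_ring: Bystander: brass clutch ring lying flat, 20 mm in diameter, 6 mm high. Origin: centre of the underside.
- nose_cone: Bystander: steel pencil nose cone standing point up, 11 mm in diameter, 24 mm tall. Origin: centre of the underside.
- chopstick_rest: Bystander: bamboo chopstick rest, 18 x 60 x 13 mm, long along its y. Origin: centre of the underside.
- lead_box: Bystander: pale plastic box of leads with a black cap, lying, 70 x 13 x 7 mm. Origin: centre of the underside.
Mind the look-alikes: they are no part of the job. There is more than one size of the dispenser; the job needs the smallest. Several things look just like the turntable: the one meant starts nearest to the robot's base.

How it is judged (in metres and radians):
At the end, for the whole second after the job is handed in: The dispenser stands upright and still on the platter, the middle of its foot within 6 mm of the platter's centre; the turntable and every bystander are within 15 mm of where they stood at the start (horizontal distance between dispenser and platter_centre below 0.006 m and z of dispenser in the frame of platter_centre between -0.004 and 0.004 m and angle between dispenser's own z axis and vertical below 0.05 rad and linear speed of dispenser below 0.01 m/s and distance of each of turntable, mug, barrel, sleeve, clutch_ring, nose_cone, chopstick_rest, lead_box from where it was at the start of the episode below 0.015 m); the robot touches nothing.
It fails at once if the dispenser is picked up (its foot more than 8 mm above the platter) (z of dispenser in the frame of platter_centre above 0.008 m).
It fails at once if the dispenser is knocked over or off the platter (leaning more than 0.4 rad, or 8 mm below the platter) (angle between dispenser's own z axis and vertical above 0.4 rad or z of dispenser in the frame of platter_centre below -0.008 m).
It fails at once if the dispenser is struck, pressed or pinched (more than 6 N between fingers and dispenser) (contact force between the fingers and dispenser above 6 N).
It fails at once if the turntable is shoved away or lifted (moved more than 15 mm) (distance of turntable from where it was at the start of the episode above 0.015 m).
It fails at once if another thing on the table is moved more than 15 mm (distance of any of mug, barrel, sleeve, clutch_ring, nose_cone, chopstick_rest, lead_box from where it was at the start of the episode above 0.015 m).
It also fails if it takes over 51 s, if anything falls off the work surface, if the arm or the gripper's body presses on something with over 40 N, if the wrist force passes 120 N, or if a joint passes its speed limit or range.

## Working session

There is one attempt and no reset: what is moved stays moved. The work goes in short steps, Python scripts to look and compute and a tool call to move; the robot and the scene stay as the last step left them, time stands still between calls to the robot, and variables do not carry over. Pictures are saved under pics/ and viewed, and the job is handed in when it is done.

Besides the shell and the picture viewer there is one more tool, called after ">>>" in YAML: its name, and indented under it one key for each argument. jog_arm: Moves the arm, as the interface text tells. Its arguments: {"type":"object","properties":{"rows":{"type":"array","items":{"type":"array","items":{"type":"number"}}},"newtons":{"type":"number"}},"required":["rows"]}

```bash
mkdir -p pics; cat > h.py <<'E'
import numpy as np,cv2
from workcell import status,optics,job
def snap(n,f):
    c=optics.camera(n); cv2.imwrite('pics/'+f,c['color'][:,:,::-1]); 
    np.savez('pics/'+f[:-4]+'.npz',**c); return c
def ray(c,u,v):
    d=c['rotation']@np.array([(u-c['cx'])/c['fx'],(v-c['cy'])/c['fy'],1.]); return d
def onz(c,u,v,z):
    d=ray(c,u,v); e=np.array(c['eye']); return e+d*(z-e[2])/d[2]
def proj(c,p):
    q=np.array(c['rotation']).T@(np.array(p,float)-c['eye']); return c['fx']*q[0]/q[2]+c['cx'],c['fy']*q[1]/q[2]+c['cy']
def crop(f,g,x0,y0,x1,y1,s):
    i=cv2.imread('pics/'+f)[y0:y1,x0:x1]; cv2.imwrite('pics/'+g,cv2.resize(i,None,fx=s,fy=s,interpolation=cv2.INTER_CUBIC))
def ld(f): return dict(np.load('pics/'+f))
E
python3 - <<'E'
from h import *
for n in['scene','side','wrist']:
    c=snap(n,n+'0.png'); print(n,c['eye'],c['fx'],c['cx'],c['cy'],np.round(c['rotation'],3).tolist())
print(status.read_state())
E
```

```text
scene [1325.90752375 -587.93733615  819.11857875] 434.7039565082778 249.83684622030535 187.36149642314263 [-2.239, -0.001, 0.896]
side [ 326.39933365 1067.8532856   918.1347756 ] 486.34360820169263 253.686635883667 184.59634689474728 [-2.261, 0.02, -2.948]
wrist [104.15933076 647.28534751 371.965507  ] 298.5300272572225 253.49961391421496 196.24163412567898 [2.827, 0.001, 1.291]
{'clock': 0.15, 'joint_positions': array([ 1.11688775e+00,  2.45714825e-01,  1.55875617e+00,  1.78435341e-05,
        1.33870875e+00, -1.74096526e-01]), 'dq': array([-0.00053721, -0.00160631, -0.0031881 ,  0.00067531, -0.00166719,
        0.00065123]), 'joint_torque': array([ 2.12696294e-03, -4.29988933e+01, -3.26550651e+01, -6.90868819e-05,
        3.54741678e-03, -3.76391313e-06]), 'tool_pos': array([179.3056357 , 624.32162435, 230.38240844]), 'orientation': array([-3.14130064e+00,  1.56009670e-03,  1.29098039e+00]), 'force': array([ 0.14587936,  0.2130524 , -0.60207527]), 'ft_torque': array([-0.03783595, -0.01289235, -0.00319832]), 'gripper_width': 85.32721243810576}
```

View pics/scene0.png

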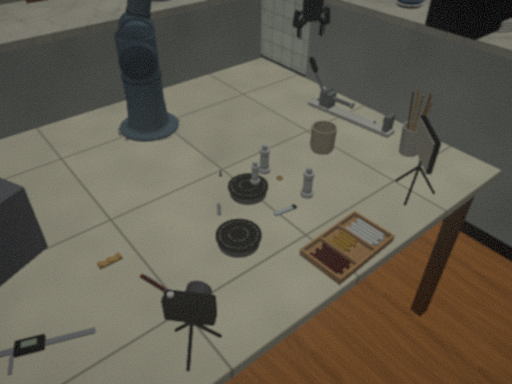

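View pics/side0.png

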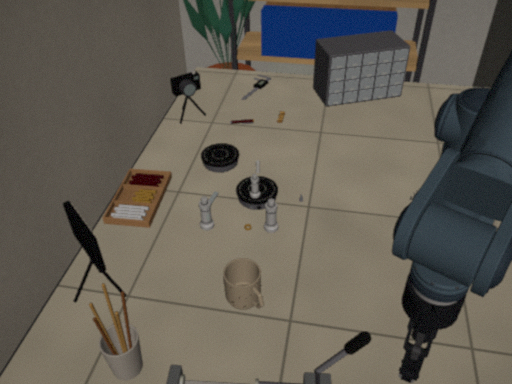

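View pics/wrist0.png

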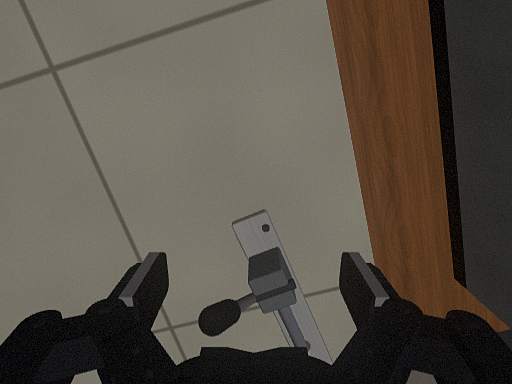

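```bash
sed -i 's/^def ray/from scipy.spatial.transform import Rotation as Ro\ndef RM(c): return Ro.from_euler("xyz",c["rotation"]).as_matrix()\ndef ray/; s/c\[.rotation.\]@/RM(c)@/; s/np.array(c\[.rotation.\]).T/RM(c).T/' h.py
python3 - <<'E'
from h import *
crop('scene0.png','sc1.png',200,130,340,260,5)
crop('side0.png','si1.png',180,130,310,250,6)
s=ld('scene0.png'.replace('png','npz'));d=ld('side0.npz')
for n,c,l in[('sc',s,[(248,184,34),(238,233,34),(265,172,0),(307,195,0),(254,182,34)]),('si',d,[(257,191,34),(220,155,34),(271,229,0),(206,226,0),(255,195,34)])]:
    for u,v,z in l: print(n,u,v,onz(c,u,v,z).round())
E
```

```text
sc 248 184 [534.  40.  34.]
sc 238 233 [ 679. -108.   34.]
sc 265 172 [485. 148.   0.]
sc 307 195 [651. 171.   0.]
sc 254 182 [538.  60.  34.]
si 257 191 [535.  47.  34.]
si 220 155 [ 680. -103.   34.]
si 271 229 [477. 155.   0.]
si 206 226 [652. 174.   0.]
si 255 195 [538.  65.  34.]
```

View pics/sc1.png

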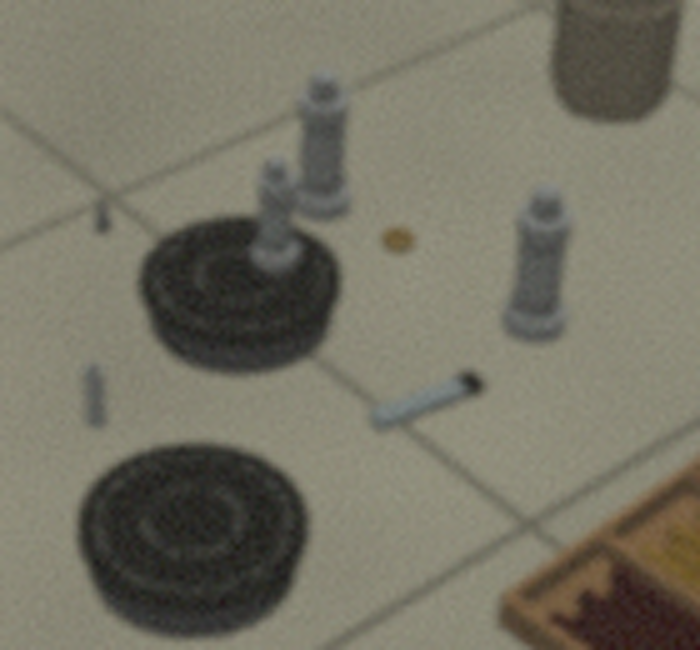

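View pics/si1.png

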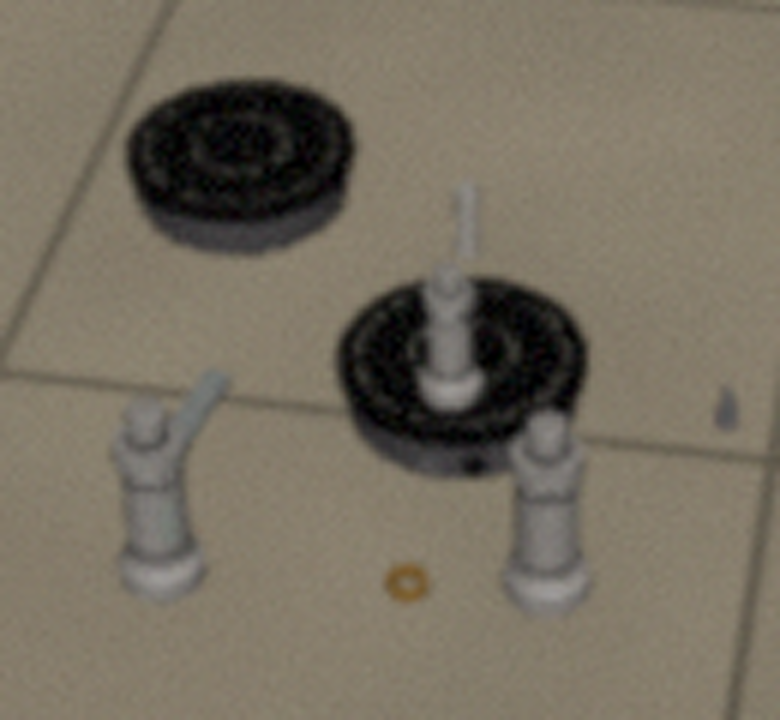

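Candidates: the dispensers are at scene px (255,172), (265,158) and (308,182). The first is the smallest and stands on a turntable. The turntables are at (248,188), about 536 mm from the base, and (238,237), about 688 mm. I choose (255,172) on (248,188); the crops confirm this. Next I move to a hover.

>>> jog_arm:
  rows:
    - [0,0,0,0,0,7,0.085]
    - [0,0,0,0,0,7,0.085]
    - [0,0,0,0,0,7,0.085]
    - [0,0,0,0,0,7,0.085]
    - [0,0,0,0,0,7,0.085]
    - [0,0,0,0,0,7,0.085]
    - [0,0,0,0,0,7,0.085]
    - [0,0,0,0,0,7,0.085]
    - [0,0,0,0,0,7,0.085]
    - [0,0,0,0,0,7,0.085]

```text
clock: 0.98
tool_pos: [179.4, 624.5, 230.8]
orientation: [3.141, 0.0, 0.063]
force: [-0.2, 0.2, 1.0]
gripper_width: 85.4
```

>>> jog_arm:
  rows:
    - [0,0,0,0,0,4,0.085]
    - [0.025,0.032,0,0,0,0,0.085]
    - [0.025,0.032,0,0,0,0,0.085]
    - [0.025,0.032,0,0,0,0,0.085]
    - [0.025,0.032,0,0,0,0,0.085]
    - [0.025,0.032,0,0,0,0,0.085]
    - [0.025,0.032,0,0,0,0,0.085]
    - [0.025,0.032,0,0,0,0,0.085]
    - [0.025,0.032,0,0,0,0,0.085]
    - [0.025,0.032,0,0,0,0,0.085]

```text
clock: 1.82
tool_pos: [405.0, 334.8, 231.2]
orientation: [-3.142, 0.0, -0.0]
force: [0.8, 0.9, 0.2]
gripper_width: 84.9
```

>>> jog_arm:
  rows:
    - [0.025,0.035,0,0,0,0,0.085]
    - [0.025,0.035,0,0,0,0,0.085]
    - [0.025,0.035,0,0,0,0,0.085]
    - [0.025,0.035,0,0,0,0,0.085]
    - [0.025,0.035,0,0,0,0,0.085]
    - [0.01,0.03,0,0,0,0,0.085]
    - [0,0.02,0,0,0,0,0.085]
    - [0,0,0,0,0,0,0.085]
    - [0,0,0,0,0,0,0.085]

```text
clock: 2.57
tool_pos: [535.2, 116.4, 230.9]
orientation: [-3.141, 0.001, -0.003]
force: [0.6, 0.6, -0.2]
gripper_width: 84.9
```

```bash
python3 - <<'E'
from h import *
c=snap('wrist','w1.png'); print(c['eye'],c['rotation'])
crop('w1.png','w1c.png',150,130,350,290,4)
E
```

```text
[536.5839315  196.52620243 372.63494854] [ 2.82792718e+00  2.79287318e-04 -2.20418823e-03]
```

View pics/w1.png

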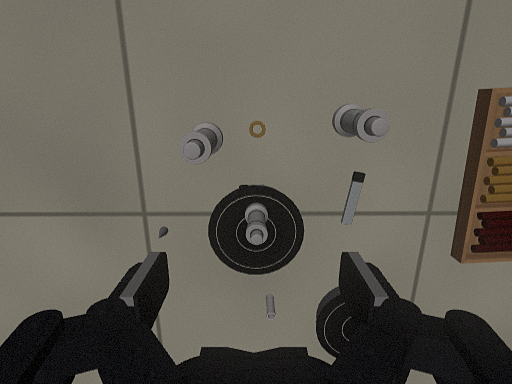

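View pics/w1c.png

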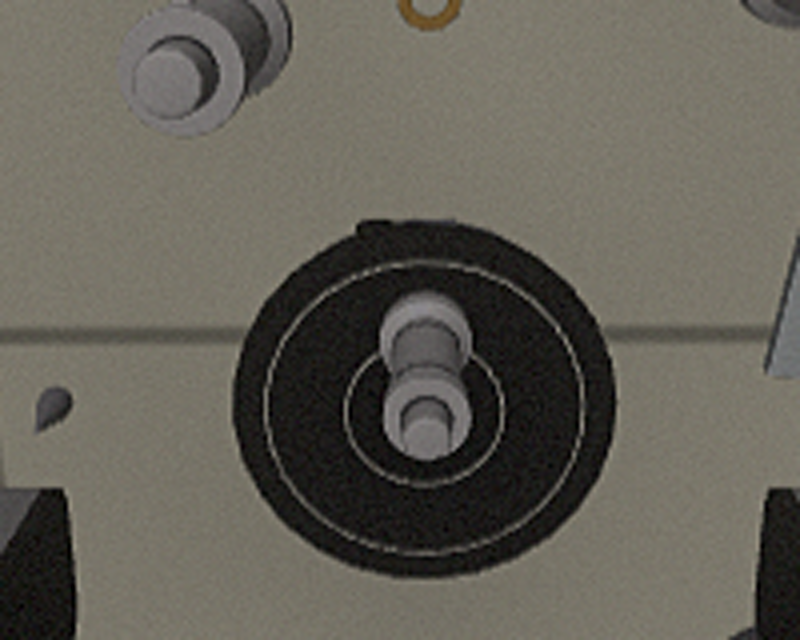

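```bash
cat >> h.py <<'E'
def cp(c,x,y,z,x0,y0,s): return onz(c,(x+.5)/s-.5+x0,(y+.5)/s-.5+y0,z)
E
python3 - <<'E'
from h import *
c=ld('w1.npz')
for n,x,y,z in[('L',265,403,34),('R',584,403,34),('T',425,259,34),('B',425,553,34),('iL',345,409,34),('iR',504,409,34),('iB',425,485,34),('footL',381,338,42),('footR',471,338,42),('footnear',426,292,34)]: print(n,cp(c,x,y,z,150,130,4).round(1))
for y in (62,64,66,68):
  print(y,[np.round(((np.array(proj(c,p))+.5-[150,130])*4-.5)) .tolist() for p in[(537,y+14,34),(537-14,y,42),(537+14,y,42),(537,y,106),(537,y-11.5,94),(537,y,94)]])
# bystanders near
for n,u,v,z in[('bigdisp',209,133,0),('ring',257,129,0),('cone',163,232,0),('bigdisp2',347,119,0),('sleeve',270,317,0),('box',353,198,0)]: print(n,onz(c,u,v,z).round())
E
```

```text
L [489.6  42.3  34. ]
R [588.3  42.1  34. ]
T [539.1  89.   34. ]
B [539.1 -10.7  34. ]
iL [514.3  40.3  34. ]
iR [563.6  40.2  34. ]
iB [539.1  13.9  34. ]
footL [526.  67.  42.]
footR [552.7  66.9  42. ]
footnear [539.4  78.6  34. ]
62 [[418.0, 300.0], [371.0, 354.0], [465.0, 353.0], [419.0, 451.0], [419.0, 470.0], [419.0, 430.0]]
64 [[418.0, 294.0], [371.0, 347.0], [465.0, 347.0], [419.0, 444.0], [419.0, 463.0], [419.0, 423.0]]
66 [[418.0, 288.0], [371.0, 341.0], [465.0, 341.0], [419.0, 437.0], [419.0, 456.0], [419.0, 416.0]]
68 [[418.0, 281.0], [371.0, 335.0], [465.0, 335.0], [419.0, 429.0], [419.0, 449.0], [419.0, 409.0]]
bigdisp [482. 157.   0.]
ring [541. 162.   0.]
cone [413.  25.   0.]
bigdisp2 [650. 174.   0.]
sleeve [ 561. -116.    0.]
box [667.  73.   0.]
```

```bash
python3 - <<'E'
from h import *
c=ld('w1.npz')
for h in(72,85,100,115,130): print(h,np.round(proj(c,(482,157,h))),np.round(proj(c,(650,174,h))))
E
```

```text
72 [199. 141.] [369. 123.]
85 [197. 143.] [374. 124.]
100 [194. 145.] [381. 126.]
115 [190. 148.] [388. 127.]
130 [187. 151.] [396. 129.]
```

```bash
python3 -c "
from h import *
s=status.read_state();print(s['tool_pos'],s['orientation'],s['clock'])"
```

```text
[535.05125538 117.24295538 231.03041642] [-3.14111998e+00  5.59210104e-04 -1.06483554e-03] 2.6167
```

>>> jog_arm:
  rows:
    - [0,0,0,-6,0,0,0.012]
    - [0.003,-0.004,0.03,0,0,0,0.012]
    - [0,0,0.03,0,0,0,0.012]
    - [0,0,0.03,0,0,0,0.012]
    - [0,0,0.03,0,0,0,0.012]
    - [0,0,0.02,0,0,0,0.012]
    - [0,0,0.01,0,0,0,0.012]
    - [0,0,0,0,0,0,0.012]
    - [0,0,0,0,0,0,0.012]
    - [0,0,0,0,0,0,0.012]

```text
clock: 3.45
tool_pos: [539.6, 106.0, 83.6]
orientation: [3.037, -0.003, 0.0]
force: [-0.5, 0.0, -0.2]
gripper_width: 12.0
```

```bash
python3 - <<'E'
from h import *
c=snap('wrist','w2.png'); print(c['eye'],c['rotation']); print(status.read_state()['tool_pos'])
E
```

```text
[540.19923245 200.64963204 216.15626437] [ 2.72298255e+00 -3.72155447e-03  8.20410363e-04]
[539.78223384 105.838692    83.75620253]
```

View pics/w2.png

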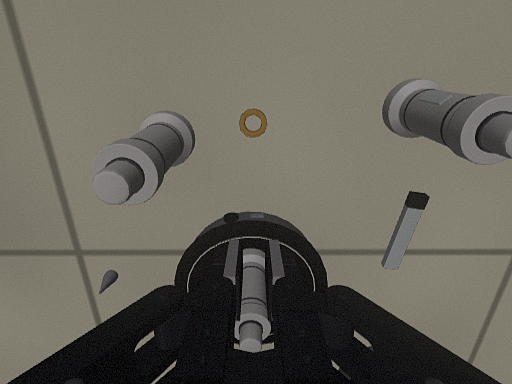

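```bash
python3 - <<'E'
from h import *
i=cv2.imread('pics/w2.png')[200:360,170:340]; i=np.clip(i.astype(float)*1.8,0,255).astype('uint8'); cv2.imwrite('pics/w2c.png',cv2.resize(i,None,fx=3.5,fy=3.5,interpolation=2))
E
```

```text
(no output)
```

View pics/w2c.png

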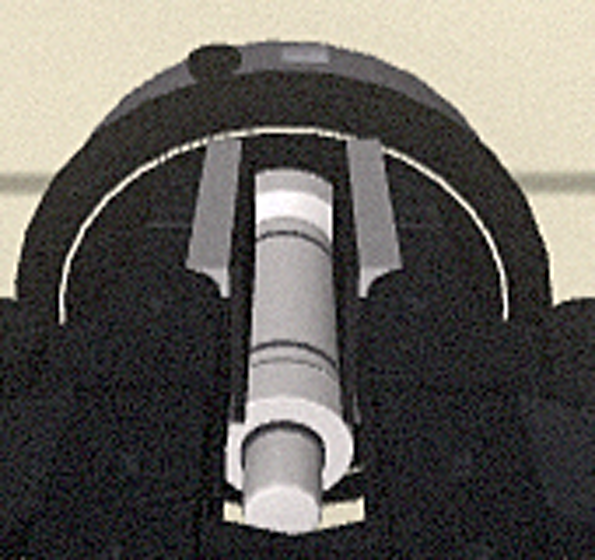

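```bash
python3 - <<'E'
from h import *
c=ld('w2.npz')
f=lambda x,y,z:cp(c,x,y,z,170,200,3.5).round(1)
for n,x,y,z in[('rL',62,318,34),('rR',508,318,34),('rT',285,130,34),('r',150,175,34),('r2',420,175,34),('pL',18,290,34),('pR',550,290,34),('pT',290,70,34),('collarL',227,440,90),('collarR',354,440,90),('btn',285,505,106)]: print(n,f(x,y,z))
E
```

```text
rL [489.7  39.6  34. ]
rR [588.7  39.3  34. ]
rT [539.2  88.1  34. ]
r [511.2  77.2  34. ]
r2 [567.2  77.2  34. ]
pL [480.8  47.4  34. ]
pR [597.2  47.1  34. ]
pT [540.3 101.9  34. ]
collarL [529.9  63.6  90. ]
collarR [550.7  63.6  90. ]
btn [539.5  67.9 106. ]
```

>>> jog_arm:
  rows:
    - [-0.0005,0,0.015,0,0,0,0.012]
    - [0,0,0.015,0,0,0,0.012]
    - [0,0,0.01,0,0,0,0.012]
    - [0,0,0.003,0,0,0,0.012]
    - [0,0,0,0,0,0,0.012]
    - [0,0,0,0,0,0,0.012]

```text
clock: 4.0
tool_pos: [538.5, 100.9, 39.7]
orientation: [3.037, -0.001, -0.001]
force: [1.0, 1.1, -0.2]
gripper_width: 11.9
```

```bash
python3 - <<'E'
from h import *
print(status.read_state()['tool_pos'])
def br(n,f,x0,y0,x1,y1,s):
    c=snap(n,f);i=cv2.imread('pics/'+f)[y0:y1,x0:x1]; i=np.clip(i.astype(float)*1.6,0,255).astype('uint8'); cv2.imwrite('pics/c'+f,cv2.resize(i,None,fx=s,fy=s,interpolation=2))
br('scene','s3.png',210,130,310,220,6)
br('side','d3.png',200,140,320,240,6)
br('wrist','w3.png',130,180,380,384,3)
E
```

```text
[538.46180695 100.86162739  39.7402599 ]
```

View pics/cs3.png

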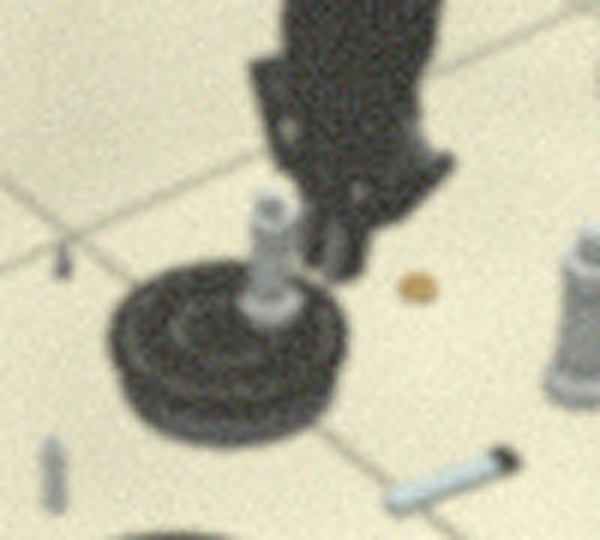

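View pics/cd3.png

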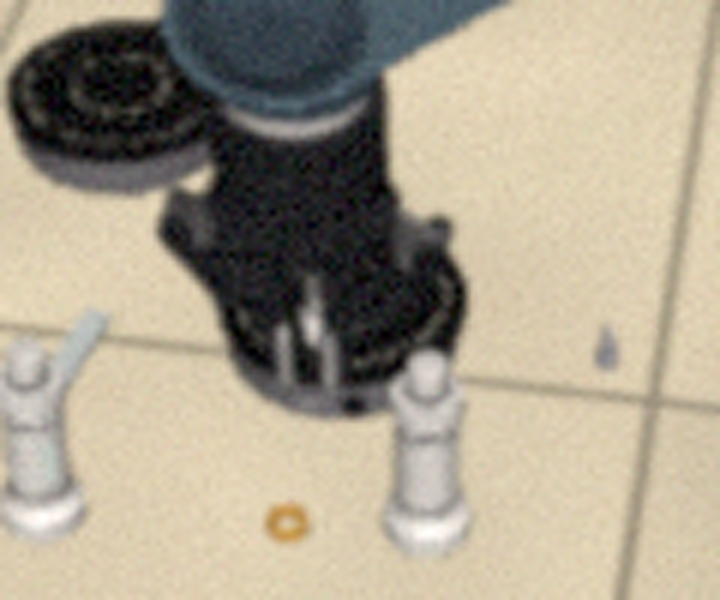

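View pics/cw3.png

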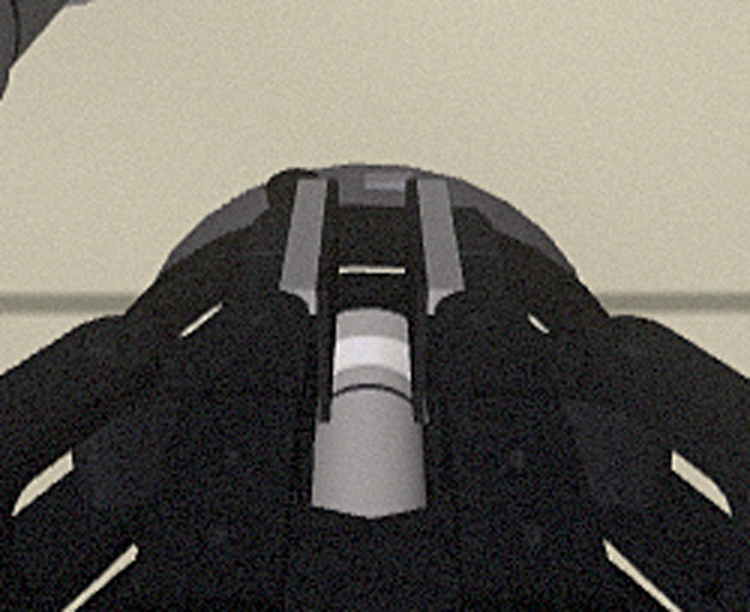

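>>> jog_arm:
  rows:
    - [0.0008,0,0.0025,0,0,0,0.012]
    - [0,0.002,0.0002,0,0,0,0.012]
    - [0,0.002,0.0002,0,0,0,0.012]
    - [0,0.002,0.0002,0,0,0,0.012]
    - [0,0.0015,0.00015,0,0,0,0.012]
    - [0,0.0015,0.00015,0,0,0,0.012]
    - [0,0.0015,0.00015,0,0,0,0.012]
    - [0,0.001,0.0001,0,0,0,0.012]
    - [0,0.001,0.0001,0,0,0,0.012]
    - [0,0.0,0.0,0,0,0,0.012]

```text
clock: 4.98
tool_pos: [538.6, 87.8, 36.5]
orientation: [3.037, 0.0, -0.001]
force: [0.3, 0.8, -0.1]
gripper_width: 11.7
```

>>> jog_arm:
  rows:
    - [0,0.001,0.0001,0,0,0,0.012]
    - [0,0.001,0.0001,0,0,0,0.012]
    - [0,0.001,0.0001,0,0,0,0.012]
    - [0,0.001,0.0001,0,0,0,0.012]
    - [0,0.001,0.0001,0,0,0,0.012]
    - [0,0.001,0.0001,0,0,0,0.012]
    - [0,0.001,0.0001,0,0,0,0.012]
    - [0,0.001,0.0001,0,0,0,0.012]
    - [0,0,0,0,0,0,0.012]

```text
clock: 5.73
tool_pos: [538.6, 79.7, 36.5]
orientation: [3.037, 0.0, -0.001]
force: [-0.4, 0.1, 0.1]
gripper_width: 11.9
```

```bash
cat >> h.py <<'E'
def br(n,f,x0,y0,x1,y1,s):
    c=snap(n,f);i=cv2.imread('pics/'+f)[y0:y1,x0:x1]; i=np.clip(i.astype(float)*1.6,0,255).astype('uint8'); cv2.imwrite('pics/c'+f,cv2.resize(i,None,fx=s,fy=s,interpolation=2))
E
python3 - <<'E'
from h import *
print(status.read_state()['tool_pos'])
br('scene','s4.png',210,130,310,220,6)
br('wrist','w4.png',130,180,380,384,3)
E
```

```text
[538.57955443  79.74548928  36.53361143]
```

View pics/cs4.png

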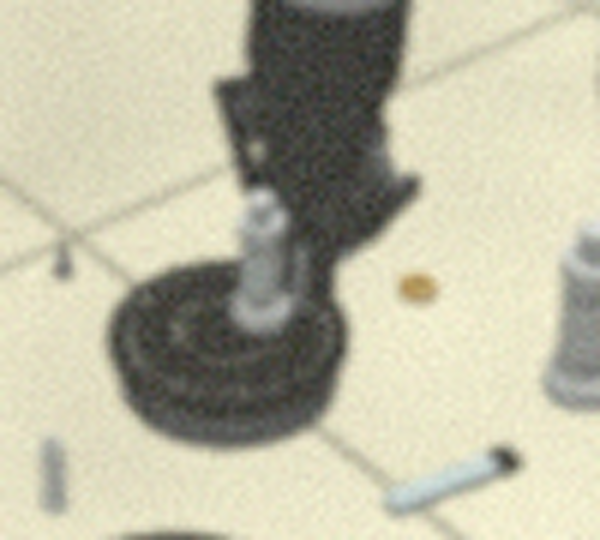

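View pics/cw4.png

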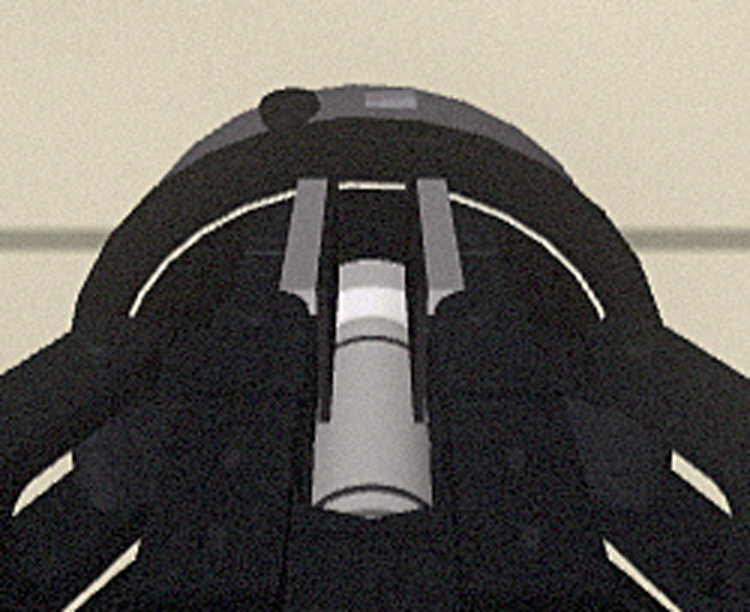

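```bash
python3 - <<'E'
from h import *
for f,a in(('w3.npz',[(372,308),(372,270)]),('w4.npz',[(372,262),(372,186)])):
    c=ld(f); print(f,[cp(c,x,y,34,130,180,3).round(1) for x,y in a])
E
```

```text
w3.npz [array([539.9,  79. ,  34. ]), array([539.9,  88.1,  34. ])]
w4.npz [array([539.8,  71.5,  34. ]), array([539.8,  87.9,  34. ])]
```

>>> jog_arm:
  rows:
    - [0,0.001,0.0001,0,0,0,0.012]
    - [0,0.001,0.0001,0,0,0,0.012]
    - [0,0.001,0.0001,0,0,0,0.012]
    - [0,0.001,0.0001,0,0,0,0.012]
    - [0,0.001,0.0001,0,0,0,0.012]
    - [0,0.001,0.0001,0,0,0,0.012]
    - [0,0.001,0.0001,0,0,0,0.012]
    - [0,0.001,0.0001,0,0,0,0.012]
    - [0,0.001,0.0001,0,0,0,0.012]
    - [0,0.001,0.0001,0,0,0,0.012]

```text
clock: 6.67
tool_pos: [538.6, 69.8, 36.6]
orientation: [3.037, 0.0, -0.001]
force: [0.2, 0.5, -0.0]
gripper_width: 11.8
```

>>> jog_arm:
  rows:
    - [0,0.001,0.0001,0,0,0,0.012]
    - [0,0.001,0.0001,0,0,0,0.012]
    - [0,0.001,0.0001,0,0,0,0.012]
    - [0,0.001,0.0001,0,0,0,0.012]
    - [0,0.001,0.0001,0,0,0,0.012]
    - [0,0.001,0.0001,0,0,0,0.012]
    - [0,0.001,0.0001,0,0,0,0.012]
    - [0,0.001,0.0001,0,0,0,0.012]
    - [0,0,0,0,0,0,0.012]

```text
clock: 7.42
tool_pos: [538.6, 61.7, 36.6]
orientation: [3.037, 0.0, -0.001]
force: [-0.4, -0.5, -0.1]
gripper_width: 12.2
```

```bash
python3 - <<'E'
from h import *
print(status.read_state()['tool_pos'])
br('scene','s5.png',210,130,310,220,6)
br('wrist','w5.png',130,180,380,384,3)
E
```

```text
[538.59995335  61.67913084  36.64494817]
```

View pics/cs5.png

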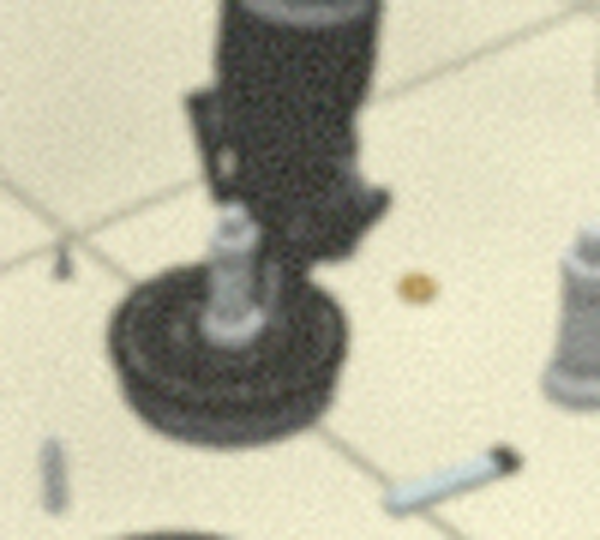

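View pics/cw5.png

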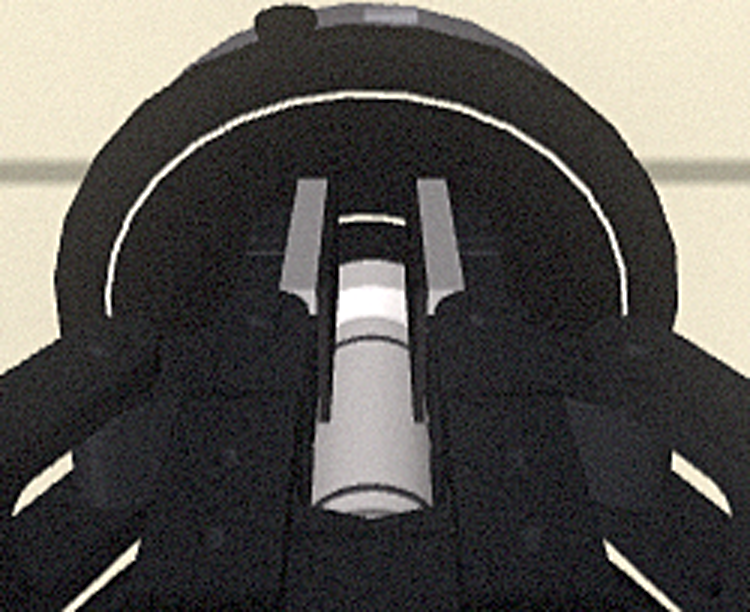

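```bash
python3 - <<'E'
from h import *
c=ld('w5.npz'); print([cp(c,x,y,34,130,180,3).round(1) for x,y in [(372,262),(372,219),(366,96),(109,300),(625,300)]])
E
```

```text
[array([539.8,  53.3,  34. ]), array([539.8,  62.8,  34. ]), array([538.8,  87.7,  34. ]), array([490.2,  44.6,  34. ]), array([587.6,  44.5,  34. ])]
```

>>> jog_arm:
  rows:
    - [0,0.0008,0.0001,0,0,0,0.012]
    - [0,0.0007,0.0001,0,0,0,0.012]
    - [0,0,0,0,0,0,0.012]
    - [0,0,0,0,0,0,0.012]
    - [0,-0.001,-0.0001,0,0,0,0.012]
    - [0,-0.003,-0.0003,0,0,0,0.012]
    - [0,-0.007,-0.0007,0,0,0,0.012]
    - [0,-0.01,-0.001,0,0,0,0.012]
    - [0,-0.01,-0.001,0,0,0,0.012]
    - [0,-0.009,-0.001,0,0,0,0.012]

```text
clock: 8.35
tool_pos: [538.5, 101.9, 36.5]
orientation: [3.037, -0.0, 0.0]
force: [-1.0, -0.6, -0.0]
gripper_width: 12.1
```

>>> jog_arm:
  rows:
    - [0,-0.002,-0.03,0,0,0,0.012]
    - [0,0,-0.04,0,0,0,0.012]
    - [0,0,-0.04,0,0,0,0.03]
    - [0,0,-0.04,0,0,0,0.085]
    - [0,0,-0.02,6,0,0,0.085]
    - [0,0,-0.01,0,0,0,0.085]
    - [0,0,0,0,0,0,0.085]
    - [0,0,0,0,0,0,0.085]

```text
clock: 9.02
tool_pos: [538.0, 120.5, 214.2]
orientation: [3.14, 0.002, -0.001]
force: [-0.5, 0.8, -0.5]
gripper_width: 82.9
```

```bash
python3 - <<'E'
from h import *
print(status.read_state()['tool_pos'])
br('scene','s6.png',210,130,310,220,6)
br('side','d6.png',200,140,320,240,6)
br('wrist','w6.png',150,130,350,290,4)
E
```

```text
[537.9637624  120.48159179 214.16161411]
```

View pics/cs6.png

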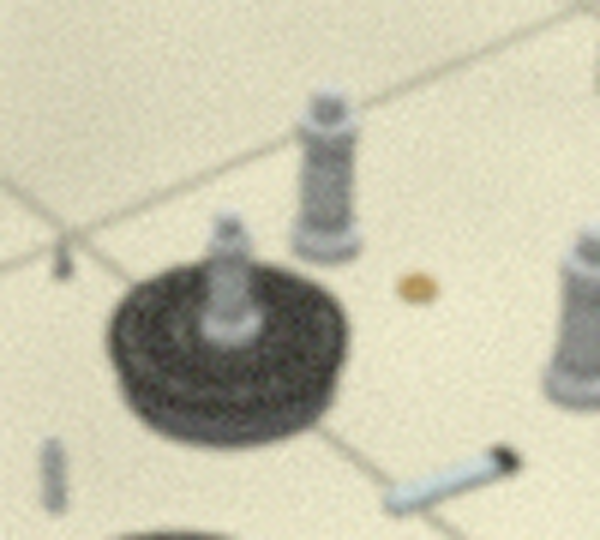

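View pics/cw6.png

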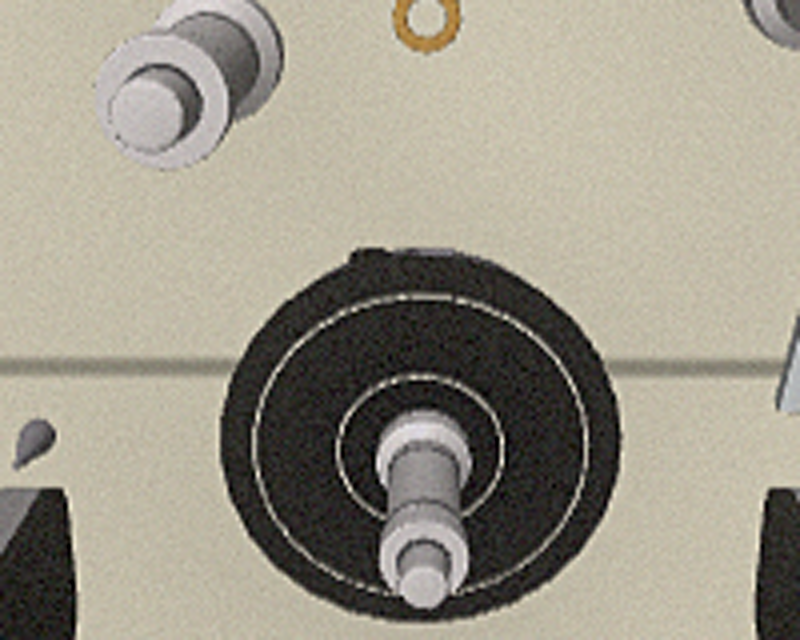

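View pics/w6.png

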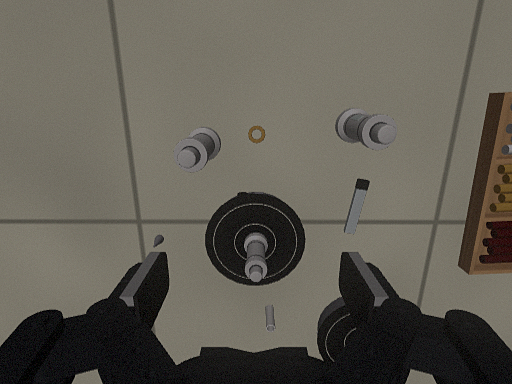

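```bash
python3 - <<'E'
from h import *
c=ld('w6.npz')
for n,x,y,z in[('rL',253,445,34),('rR',588,445,34),('rT',421,294,34),('iL',338,450,34),('iR',503,450,34),('iT',421,376,34),('footnear',424,409,34),('footL',377,456,38),('footR',471,456,38)]: print(n,cp(c,x,y,z,150,130,4).round(1))
s=ld('s6.npz')
print('scene foot/ring', cp(s,231,328,42,210,130,6), cp(s,112,330,34,210,130,6),cp(s,347,330,34,210,130,6))
E
```

```text
rL [489.3  40.9  34. ]
rR [588.6  41.1  34. ]
rT [539.   88.4  34. ]
iL [514.5  39.3  34. ]
iR [563.4  39.4  34. ]
iT [539.1  63.2  34. ]
footnear [540.   52.7  34. ]
footL [526.2  39.4  38. ]
footR [553.8  39.4  38. ]
scene foot/ring [543.1698952   32.77478212  42.        ] [500.04288283  -7.40087597  34.        ] [571.77046712  82.60518329  34.        ]
```

```bash
python3 - <<'E'
from h import *
s=ld('s6.npz')
f=lambda p:((np.array(proj(s,p))+.5-[210,130])*6-.5).round(1)
t=np.linspace(0,6.283,200)
C=np.array([536,40])
def ext(cx,cy,r,z):
    P=np.array([f((cx+r*np.cos(a),cy+r*np.sin(a),z)) for a in t]); return P.min(0),P.max(0)
print('platter',ext(*C,60,34)); print('foot bottom',ext(*C,14,34),'foot top',ext(*C,14,42)); print('button top',f((*C,106)))
E
```

```text
platter (array([111. , 255.7]), array([355.9, 406.3]))
foot bottom (array([204.9, 310.8]), array([262. , 345.9])) foot top (array([204.8, 297.9]), array([262.1, 332.9]))
button top [233.4 208.1]
```

```bash
python3 -c "
from h import *
print(status.read_state()['clock'],job.job_done())"
```

```text
the job is handed in; nothing more can be done
9.1667 None
```

The smallest dispenser now stands upright on its own at the middle of the turntable nearest the base. I handed the job in at 9.2 s with the hand about 100 mm clear above it; no verdict was given.

**What I did:** I held the fingers 12 mm apart so the gap cradled the foot. Pushing low at the foot, I slid it about 25 mm toward the centre in three slow stages. Then I backed the hand off and raised it.

**Last checks:**
- **Centring:** the wrist camera puts the foot about 0.9 mm off in x and 0.5 mm off in y, well inside the 6 mm allowed. The scene camera is coarser and agrees within about 2 mm.
- **First scene estimate:** my first back-projection from the scene picture disagreed, putting the foot several millimetres off. It rested on rough pixel readings of the platter edges. Comparing the picture with where a centred foot should appear resolved it.
- **Turntable and bystanders:** the turntable measured the same before and after. The clutch ring, nose cone, sleeve and lead box look unmoved. I did not measure the mug, barrel or chopstick rest again, but the arm did not go near them.
- **Forces:** the wrist readings at the end of each move stayed within about 1 N, which is noise level.

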